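# Clip in the column and hold a fresh drip tray under its outlet

## Task

Get the chromatography column ready to be flushed: push it down past the sprung jaws of both fork clips on the column stand, its open end on the side towards the tray stack, and let go once it sits home with both jaws shut over it. Then take a drip tray: the nested trays cling, so peel the top one free by lifting one corner about 2 cm while the opposite corner still rests on the stack, leaving the next tray in place, and carry it level to just under the column's open end, so that drips would fall well inside it. Finish while still holding the tray there, level and carried by the gripper alone; do not knock the other things about.

Things in the scene. Friction and masses are not known exactly. Their poses are not given: they have to be found in the camera images.
- column: Chromatography column, 110 to 175 g: steel tube 9.5 mm thick, bare from y = -85 to +85 mm, then hexagonal end fittings (16 mm across flats, 28 mm long). The +y end has an open port (face at y = 119 mm), the -y end a black plug 13 mm thick to y = -140 mm. White label at y = 25 to 80 mm. Origin: on the axis, midway between fittings; y along the tube. Starts lying on the bench, axis 8 mm up.
- open_end (a point): The open outlet of the column: centre of the face of its port, on the axis.
- stand: Column stand, fixed: base plate 110 x 150 x 12 mm; at y = +45 and -45 mm an upright 30 (x) x 10 (y) mm carrying a white fork clip, open upward, 10 mm thick along y, for the bare tube (see seat, jaw_a). Nothing between the uprights above 51 mm, so the tube can be held midway. Origin: centre of the underside; z up; tube along y; +y is the side facing the tray stack (open end goes there).
- seat (a point): Midway between the clips, on the axis of a seated tube, 170 mm above the bench; axes as the stand's. Each fork has a V seat, a tine at -x (inner face 7 mm off the axis) that flares outward to its top 24 mm above the axis, and a tine at +x bearing the jaw. The mouth is 13 to 25 mm above the axis. Pressing a tube straight down past both jaws takes under 12 N.
- jaw_a (a joint): Angle (rad) of the small black sprung jaw of the clip at +y: 0 shut, when it reaches level across the mouth to -x from a hinge 11 mm to +x and 12 mm above the seat axis (10.5 mm long, 4 mm thick); grows as a tube pushes it down into the fork (to about 1), then it snaps back to 0 over the tube when that is 1 to 2 mm above its seat.
- jaw_b (a joint): The same for the clip at -y of the stand.
- stack: The lower three of five nested drip trays, fixed to the bench: square formed plastic trays, 150 x 150 x 40 mm, corners cut at 45 degrees, sitting rim on rim at a spacing of 16 mm. Origin: centre of the underside of the lowest; x and y along the tray's sides, z up.
- next_tray: The second tray from the top (80 g, same shape), loose, nested on the stack, underside 48 mm and rim top 88 mm above the bench. It must stay there.
- top_tray: The top tray (80 g), nested; rim top 104 mm up at the start. Origin: centre of its underside, 40 mm below the rim top; x, y along its sides. Upright rim all round, 9 mm thick, 16 mm high (z = 24 to 40), flush with those below. Below z = 26 mm the inside steps in 4 mm, then slopes in to a floor 94 mm wide at z = 2: keep a finger inside above z = 27. It clings to the next tray at its corners.
- top_corner0 (a point): Middle of the rim top at the top tray's cut corner +x +y (x = 57, y = 57, z = 40 mm in its frame); the rim there is straight, 42 mm long outside, 35 mm inside, facing diagonally out. Lifting a corner takes 4 to 8 N at first; the cling is gone once it is about 15 mm up, and the tray turns about the opposite corner.
- top_corner1 (a point): Middle of the rim top at the top tray's cut corner -x +y (x = -57, y = 57, z = 40 mm in its frame); the rim there is straight, 42 mm long outside, 35 mm inside, facing diagonally out. 
- top_corner2 (a point): Middle of the rim top at the top tray's cut corner -x -y (x = -57, y = -57, z = 40 mm in its frame); the rim there is straight, 42 mm long outside, 35 mm inside, facing diagonally out. 
- top_corner3 (a point): Middle of the rim top at the top tray's cut corner +x -y (x = 57, y = -57, z = 40 mm in its frame); the rim there is straight, 42 mm long outside, 35 mm inside, facing diagonally out. 
- spanner: Bystander: steel open-ended spanner, 135 mm long, lying flat.
- beaker: Bystander: small glass beaker, 48 mm wide, 58 mm high. Origin: centre of its underside.
- small_bottle: Bystander: amber bottle 56 mm wide, 115 mm high.
- wash_bottle: Bystander: white wash bottle with a bent spout, 68 mm wide, 170 mm high.
- vial_rack: Bystander: grey block of vials, 60 x 140 x 42 mm.
- marker: Bystander: marker pen, 12 mm thick, 135 mm long, lying.
- fitting_box: Bystander: cardboard box 70 x 90 x 35 mm.
There are look-alikes about, which are no part of the job. Leave any purple look-alike of the stand alone. Leave any orange look-alike of the top_tray alone.

How it is judged:
By the outcome, as a careful person would: the job done as asked, in the order asked, and still so for the second after the job is handed in, while the arm keeps its last pose, push and grip.
It also fails if it takes over 58 s, if anything falls off the work surface, if the arm or the gripper's body presses on something with over 40 N, if the wrist force passes 120 N, or if a joint passes its speed limit or range.

## Robot

A 7-joint arm with a two-finger parallel gripper is mounted at the origin on the work surface. World frame = base frame: x ahead of the robot, y to its left, z up, the work surface at z = 0. Lengths are in m, angles in rad, forces in N, time in s.
With the tool pointing down it reaches from about 0.425 to 0.95 m from the base axis. Payload 4.7 kg.
Tool frame: the origin (TCP) lies on the centre line of the jaws, within the pads' length; the fingertips stand robot.nose_length ahead of it and the grasp point (between the pads) lies 8 mm behind it (robot.nose_length is the distance from the TCP to the fingertips, in m); z points along the fingers, y is the line along which they close (so a half turn about z gives the same grasp; the last joint's range is limited). The gripper opens to 85 mm and grips with 20 to 120 N. Pads are 22 mm wide; open, the fingers measure 114 mm over their backs; the gripper's body (76 mm by 85 mm) begins 54 mm behind the grasp point. The pads swing forward as they close: fully open they stand 13 mm farther back than shut.
Start: joints at [1.16, 0.469, -0.049, 1.532, 0.024, 1.141, -0.082], TCP at [0.252, -0.626, 0.242] pointing down, gripper open.
Joint ranges: [-2.59, 2.59], [-0.33, 1.99], [-1.39, 1.29], [0.1, 2.45], [-1.04, 4.18], [0.21, 1.99], [-2.66, 2.66]. Speed limits (rad/s): [2.57, 2.57, 3.14, 3.14, 3.14, 3.14, 3.14].

## Interface

Orientations are given as [roll, pitch, yaw] about the fixed x, y, z axes, in that order (R = Rz(yaw) Ry(pitch) Rx(roll)).
In Python, from plant import robot gives the robot as it stands. Calls block until the motion is done:
- robot.goto(position, orientation): joint-space move of the TCP to a pose.
- robot.move_straight(position, vel=0.15, attitude=None, contact_N=None): straight line of the TCP; attitude=None keeps the orientation; vel is the mean speed in m/s. With contact_N (N) it stops when the force on the tool has changed by that much, and returns True; else False.
- robot.move_joints(angles): joint-space move.
- robot.grip(opening, strength=None): opening from 0.0 (shut) to 1.0 (fully open); strength is the grip in N (None keeps the last); returns when the fingers have stopped.
- robot.sleep(seconds).
- robot.inverse_kinematics(position, orientation): joint angles nearest the present ones, or None.
- robot.sense(): the state.
- robot.grab_frame(name): name is "side" or "top" or "wrist"; returns a dict with "image" (400x640x3 uint8, red, green, blue), "range_z" (400x640 float32, m along the optical axis (not along the pixel's ray), 0 where there is no reading), "fx", "fy", "cx", "cy" (pixels), "dist_coeffs" ([k1, k2, p1, p2, k3] as OpenCV has them; the pictures are not rectified), "R" (3x3) and "t" (3): a world point X has camera coordinates R X + t. Camera axes: x right, y down, z forward; pixel columns grow to the right and rows downward; lengths in m; the calibration is good to about 2 mm. A picture is of the moment at which its call begins.
A pose or a line that the arm cannot do raises robot.IKError and nothing moves.
- robot.close_job(): hands the job in; it is judged then, once.
The state is a dict: "t": time; "joint_pos": joint angles; "joint_velocities": joint speeds; "effort": joint torques, N m; "tcp_pos": TCP position; "tcp_rot": TCP orientation; "wrist_force": force on the tool from outside, world axes, zero at the start; "torque": the same for the moment, N m; "opening": opening from 0.0 (shut) to 1.0 (fully open); "gripper_force": force on a finger pad.
Only numpy, scipy, OpenCV 4.12 (cv2) and the standard library are available. Lean on these libraries where they do the work, as an engineer would, in place of code of your own. Each camera call takes 0.05 s, during which the arm holds its last target. There are 200 camera calls.

## Working session

There is one attempt and no reset: what is moved stays moved. The work goes in short steps, each a Python script; the robot and the scene stay as the last script left them, time stands still between calls to the robot, and variables do not carry over. Pictures are saved under pics/ and viewed, at most 11 in all, crops included, and the job is handed in when it is done.

```bash
ls; mkdir -p pics; cat > h.py <<'E'
import numpy as np, cv2
from plant import robot
def shot(n,fn=None):
    f=robot.grab_frame(n)
    if fn: cv2.imwrite('pics/'+fn,f['image'][:,:,::-1])
    np.savez('pics/last_%s.npz'%n,**f)
    return f
def load(n): return dict(np.load('pics/last_%s.npz'%n))
def K(f): return np.array([[f['fx'],0,f['cx']],[0,f['fy'],f['cy']],[0,0,1.]])
def ray(f,uv):
    uv=np.array(uv,float).reshape(-1,1,2)
    p=cv2.undistortPoints(uv,K(f),np.array(f['dist_coeffs'],float)).reshape(-1,2)
    d=np.c_[p,np.ones(len(p))]@f['R']; o=-f['R'].T@f['t']; return o,d
def onz(f,uv,z):
    o,d=ray(f,uv); return o+d*((z-o[2])/d[:,2])[:,None]
def dep(f,uv):
    o,d=ray(f,uv); uv=np.array(uv).reshape(-1,2).astype(int)
    z=f['range_z'][uv[:,1],uv[:,0]]; return o+d*z[:,None]
def proj(f,X):
    r,_=cv2.Rodrigues(f['R']); return cv2.projectPoints(np.array(X,float).reshape(-1,1,3),r,f['t'],K(f),np.array(f['dist_coeffs'],float))[0].reshape(-1,2)
E
python3 - <<'E'
from h import *
print(robot.nose_length, robot.sense())
for n in('top','side'):
    f=shot(n,n+'0.png'); print(n,-f['R'].T@f['t'],f['R'][2],f['fx'],f['dist_coeffs'])
E
```

```text
pics
0.011 {'t': 0.0, 'joint_pos': array([ 1.16008358,  0.4694659 , -0.04858865,  1.5336839 ,  0.02410545,
        1.14100007, -0.08231409]), 'joint_velocities': array([ 6.14665633e-04,  1.94927258e-04,  6.53464500e-04,  9.49361025e-04,
        1.43219561e-03,  5.52339087e-05, -1.89575784e-03]), 'effort': array([-1.40799220e-04, -5.10291731e+01, -4.63421631e-02, -2.37706000e+01,
        1.07711900e-02,  7.58796756e-03,  1.65374711e-06]), 'tcp_pos': array([ 0.25130493, -0.62587277,  0.24124914]), 'tcp_rot': array([-3.13962290e+00,  7.99890946e-05,  3.81826805e-01]), 'wrist_force': array([-0.07855308,  0.30380829, -0.28901671]), 'torque': array([ 0.06979386, -0.00519818,  0.00779412]), 'gripper_force': 0.0, 'opening': 0.995721582159658}
top [ 0.35216272 -0.01254787  1.37145096] [ 0.11615383  0.00119622 -0.99323052] 488.0817888576679 [0.05183502 0.         0.         0.         0.        ]
side [ 0.32886034 -0.79747272  0.69367454] [ 0.19875963  0.7945155  -0.57379416] 382.8947108045491 [-0.03946073  0.          0.          0.          0.        ]
```

View pics/top0.png

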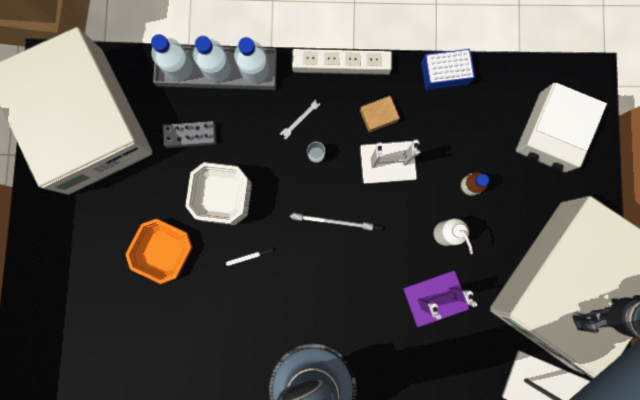

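View pics/side0.png

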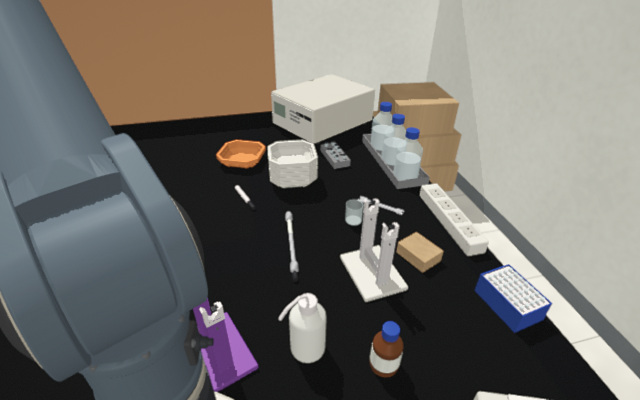

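The top view shows the tray stack at about (218,193), the white stand at (388,162) and the column from (293,217) to (381,227). The decoys are the purple stand at (437,298) and the orange tray at (158,250). The side view matches. Next I'll measure them.

```bash
python3 - <<'E'
from h import *
f=load('top'); v,u=np.mgrid[0:400,0:640]
uv=np.c_[u.ravel(),v.ravel()]; P=dep(f,uv).reshape(400,640,3); np.save('pics/P.npy',P)
im=f['image'].astype(int)
br=im.min(2)
def box(a,b,c,d): m=np.zeros((400,640),bool); m[b:d,a:c]=1; return m
def rect(m,z):
    q=onz(f,uv[m.ravel()],z)[:,:2]; r=cv2.minAreaRect((q*1000).astype(np.float32)); return r,m.sum()
st=box(350,125,430,195)
m=st&(abs(P[...,2]-.012)<.008)&(br>120)
print('base',rect(m,.012))
m=st&(P[...,2]>.15); print('tops',m.sum()); n,l,s,c=cv2.connectedComponentsWithStats(m.astype(np.uint8))
for i in range(1,n):
    if s[i,4]>5: print(s[i],np.median(P[l==i],0),P[l==i].min(0),P[l==i].max(0))
m=box(180,155,255,230)&(P[...,2]>.09); print('stack',rect(m,.104),np.percentile(P[m][:,2],[5,50,95]))
cm=box(280,205,392,235)&(br>60); 
q=onz(f,uv[cm.ravel()],.008)[:,:2]
line=cv2.fitLine(q.astype(np.float32),cv2.DIST_HUBER,0,.001,.001).ravel(); print('col',line,cm.sum())
s=(q-line[2:])@line[:2]; print('ends',s.min(),s.max(), line[2:]+s.min()*line[:2], line[2:]+s.max()*line[:2])
a=cv2.resize(f['image'][200:240,280:395],None,fx=5,fy=5,interpolation=cv2.INTER_CUBIC)
b=cv2.resize(f['image'][130:190,350:435],None,fx=5,fy=5,interpolation=cv2.INTER_CUBIC)
o=np.zeros((505,580,3),np.uint8); o[:200,:575]=a; o[205:505,:425]=b
cv2.imwrite('pics/crop1.png',o[:,:,::-1])
E
```

```text
base (((623.1232299804688, -198.30917358398438), (111.62291717529297, 155.39405822753906), 5.903013706207275), np.int64(1513))
tops 208
[411 140   9  16  99] [ 0.62855461 -0.23907748  0.17944355] [ 0.60933352 -0.24821958  0.15313638] [ 0.64338386 -0.23401107  0.19476817]
[376 143   7  16  89] [ 0.61842877 -0.15087055  0.18263838] [ 0.60036621 -0.1585363   0.15191325] [ 0.63461541 -0.14525755  0.19637951]
stack (((513.9051513671875, 259.6949462890625), (187.3498077392578, 153.80770874023438), 84.63798522949219), np.int64(927)) [0.09096678 0.10325632 0.10872251]
col [ 0.11297287  0.99359804  0.45108682 -0.03930865] 459
ends -0.11794672017696596 0.11655764747186785 [ 0.43776204 -0.15650028] [0.46425467 0.0765028 ]
```

View pics/crop1.png

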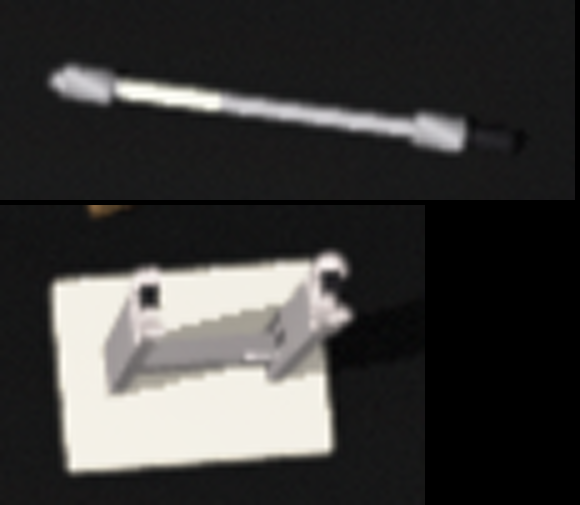

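The crop shows the column's open port and label at the left (+y) end and the black plug at the right. The fork clips are at the upper edge of the stand base. I'll go above the stand for a close look on the way to the column.

```bash
python3 - <<'E'
from h import *
pi=np.pi
for nm,p,ps in(('stand',[.623,-.198,.38],.105),('col',[.4506,-.0435,.014],-.113),('seat',[.623,-.197,.17],.105)):
    for y in(pi/2,-pi/2):
        print(nm,y,robot.inverse_kinematics(p,[pi,0,y+ps]))
for y in np.arange(-4,4)*pi/4: print(round(y,2),robot.inverse_kinematics([.52,.26,.1],[pi,0,y]))
robot.goto([.60,-.198,.40],[pi,0,-pi/2+.105] if robot.inverse_kinematics([.60,-.198,.40],[pi,0,-pi/2+.105]) is not None else [pi,0,pi/2+.105])
f=shot('wrist','w0.png'); print(robot.sense()['t'],-f['R'].T@f['t'],f['R'],f['fx'])
E
```

```text
stand 1.5707963267948966 [ 0.60006818  0.40353201 -0.52310258  1.36863062  0.19969175  1.42167695
  0.18736212]
stand -1.5707963267948966 [-0.44795686  0.52905005  1.11365307  1.43407287 -0.47272163  1.46758257
 -2.37902569]
col 1.5707963267948966 [ 0.34756232  0.50850379 -0.42160418  2.21019759  0.42877613  0.49976588
 -0.52037915]
col -1.5707963267948966 [ 0.88649882  0.84585587 -1.18574285  2.18420245  1.06927915  0.91269902
  2.05296121]
seat 1.5707963267948966 [ 0.59753307  0.55179258 -0.51108382  1.64073889  0.30391066  1.0290612
  0.0966773 ]
seat -1.5707963267948966 [-0.44826085  0.75303238  1.10936796  1.70518588 -0.73144853  1.15984272
 -2.16798325]
-3.14 [ 0.24652471  0.80219458 -1.1605949   1.8489719   0.84103736  1.08541037
  0.32478555]
-2.36 [ 0.25586466  0.81686261 -1.18200958  1.84854513  0.85852184  1.10017925
  1.09699159]
-1.57 [ 0.25586466  0.81686261 -1.18200958  1.84854513  0.85852184  1.10017925
  1.88238975]
-0.79 [-1.18082611  0.64840153  0.91437879  1.92977412 -0.65973445  0.89555953
 -2.28314399]
0.0 [-0.03695367  0.57450857 -0.67489172  1.86347363  0.46231286  0.86525578
 -2.511831  ]
0.79 [ 0.04508401  0.61577232 -0.7982352   1.85899997  0.55436874  0.90391456
 -1.80327024]
1.57 [ 0.22785181  0.77557911 -1.11994985  1.84983619  0.80794854  1.05878768
 -1.22076833]
2.36 [ 0.23211435  0.78136901 -1.12900156  1.84963761  0.81530479  1.06455966
 -0.44101213]
2.2167 [ 0.60780777 -0.27137907  0.53135436] [[-9.94684184e-01 -1.02970789e-01  6.25451631e-04]
 [-9.83910457e-02  9.52201044e-01  2.89192624e-01]
 [-3.03739484e-02  2.87593790e-01 -9.57270722e-01]] 338.58169184478066
```

View pics/w0.png

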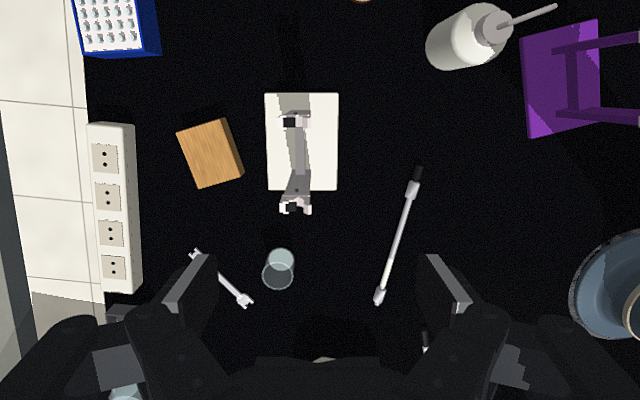

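The wrist view shows both clips at about (295,120) and (295,207), with the black jaws on the left (+x). The column runs from (379,300) to (415,175).

```bash
python3 - <<'E'
from h import *
f=load('wrist'); v,u=np.mgrid[0:400,0:640]; uv=np.c_[u.ravel(),v.ravel()]
P=dep(f,uv).reshape(400,640,3); br=f['image'].astype(int).min(2)
def box(a,b,c,d): m=np.zeros((400,640),bool); m[b:d,a:c]=1; return m
m=box(255,85,345,200)&(abs(P[...,2]-.012)<.006)&(br>80)
q=onz(f,uv[m.ravel()],.012)[:,:2]; r=cv2.minAreaRect((q*1000).astype(np.float32)); print('base',r)
# top corners of base by hull
ps=.105; c0=np.array([.623,-.198]); ex=np.array([np.cos(ps),np.sin(ps)]); ey=np.array([-ex[1],ex[0]])
S=lambda X:np.c_[(X[:,:2]-c0)@ex,(X[:,:2]-c0)@ey,X[:,2]]*1000
for b in((270,105,325,135),(270,190,325,222)):
    mm=box(*b)&(P[...,2]>.172)
    for nm,k in(('dark',mm&(br<60)),('white',mm&(br>=110))):
        X=S(P[k]); print(nm,k.sum(),np.median(X,0).round(1),np.percentile(X,3,0).round(1),np.percentile(X,97,0).round(1))
    X=S(P[mm]);
    for k in range(-20,24,2):
        s=X[(X[:,0]>=k)&(X[:,0]<k+2)]
        if len(s): print(k,len(s),s[:,2].max().round(),np.median(s[:,1]).round(),end=' | ')
    print()
# column
k=box(365,170,430,310)&(br>60)&(P[...,2]<.03); q=onz(f,uv[k.ravel()],.008)[:,:2]
l=cv2.fitLine(q.astype(np.float32),cv2.DIST_HUBER,0,.001,.001).ravel(); s=(q-l[2:])@l[:2]; print(l,l[2:]+np.outer([s.min(),s.max()],l[:2]))
a=cv2.resize(f['image'][85:225,250:350],None,fx=4,fy=4,interpolation=cv2.INTER_CUBIC); cv2.imwrite('pics/crop2.png',a[:,:,::-1])
E
```

```text
base ((623.934326171875, -196.659423828125), (109.22493743896484, 148.32992553710938), 5.893087863922119)
dark 100 [  5.2 -44.4 184. ] [ 1.000e-01 -4.840e+01  1.824e+02] [ 10.2 -40.4 185.5]
white 212 [ -8.  -44.5 187.1] [-20.6 -64.5 181. ] [ 17.8 -38.4 420.5]
-18 11 194.0 -44.0 | -16 22 194.0 -44.0 | -14 24 195.0 -45.0 | -12 23 192.0 -45.0 | -10 21 190.0 -45.0 | -8 1 186.0 -41.0 | 0 20 185.0 -44.0 | 2 22 186.0 -44.0 | 4 24 185.0 -45.0 | 6 20 185.0 -44.0 | 8 29 187.0 -44.0 | 10 28 187.0 -44.0 | 12 32 188.0 -45.0 | 14 24 188.0 -44.0 | 16 19 187.0 -45.0 | 18 3 185.0 -43.0 | 
dark 101 [  5.   45.3 184.2] [-22.8 -71.4 181.3] [ 10.6  50.5 531.4]
white 201 [ -7.8  44.2 186.5] [-15.5  39.3 174.4] [ 18.   51.2 194.1]
-16 19 194.0 46.0 | -14 28 194.0 43.0 | -12 28 193.0 43.0 | -10 17 190.0 42.0 | -8 10 189.0 45.0 | -2 9 184.0 46.0 | 0 15 186.0 44.0 | 2 15 185.0 47.0 | 4 20 185.0 45.0 | 6 20 185.0 45.0 | 8 27 188.0 45.0 | 10 27 187.0 46.0 | 12 28 188.0 45.0 | 14 23 188.0 44.0 | 16 19 188.0 43.0 | 18 8 187.0 47.0 | 
[ 0.11223432  0.9936818   0.4507969  -0.04545849] [[ 0.43837078 -0.15547486]
 [ 0.46481171  0.07862353]]
```

View pics/crop2.png

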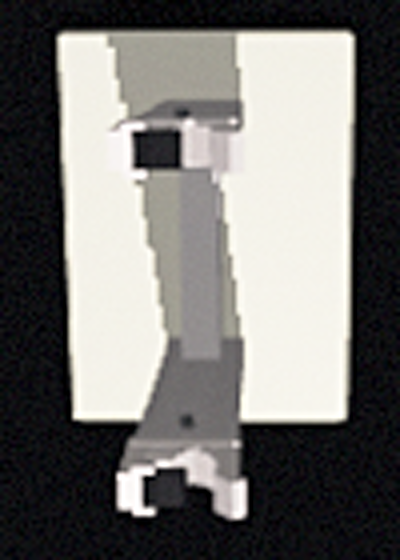

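The seat is confirmed to about 1 mm: the dark jaw spans 0 to 10.5 mm in stand x, against an expected 0.5 to 11. Next I'll grasp the column.

```bash
python3 - <<'E'
from h import *
pi=np.pi; c=[.4513,-.0414]; o=[pi,0,pi/2-.1125]
print(robot.sense()['wrist_force'])
robot.grip(.5,80)
robot.goto([*c,.10],o)
print(robot.move_straight([*c,.014],vel=.12,contact_N=8))
robot.grip(0,80); s=robot.sense(); print(s['t'],s['tcp_pos'],s['opening'],s['gripper_force'],s['wrist_force'])
robot.move_straight([*c,.25],vel=.25)
s=robot.sense(); print(s['t'],s['opening'],s['gripper_force'],s['wrist_force'],s['torque'])
p=np.array([.623,-.1975])
robot.goto([*p,.25],[pi,0,pi/2+.104])
s=robot.sense(); print(s['t'],s['tcp_pos'],s['tcp_rot'],s['opening'])
shot('side','s1.png'); shot('wrist','w1.png')
f=load('side'); 
a=f['image'][150:310,240:500]; w=load('wrist')['image']
b=np.zeros((600,800,3),np.uint8); b[:400,:640]=w; b=cv2.resize(w,(480,300)); a=cv2.resize(a,(487,300)); 
o=np.zeros((600,490,3),np.uint8); o[:300,:480]=b; o[300:,:487]=a; cv2.imwrite('pics/c3.png',o[:,:,::-1])
E
```

```text
[ 0.2486862  -0.23741343  0.09650824]
False
6.15 [ 0.45174688 -0.04132896  0.01482095] 0.06442895408286838 78.58762979507446 [-1.09723139  0.30445953  5.37905647]
7.2417 0.06891088921220759 78.37205171585083 [ 0.39216731  0.9545628  -1.89604801] [ 0.01164651 -0.03915201 -0.01717607]
8.1667 [ 0.62221189 -0.19637475  0.24869709] [-3.13900219e+00 -1.71579999e-03  1.67493193e+00] 0.06424644797212574
```

View pics/c3.png

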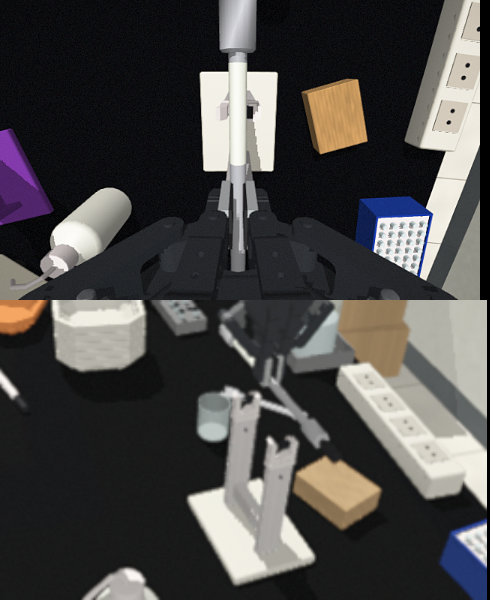

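The column is held in the jaws with the label and open end pointing to +y, and the stand is below. I'll check the tube's level and position in hand from the wrist depth.

```bash
python3 - <<'E'
from h import *
f=load('wrist'); v,u=np.mgrid[0:400,0:640]; uv=np.c_[u.ravel(),v.ravel()]
P=dep(f,uv).reshape(400,640,3); br=f['image'].astype(int).min(2)
print(-f['R'].T@f['t'])
s=robot.sense(); tc=s['tcp_pos']; a=s['tcp_rot'][2]-np.pi/2; ey=np.array([-np.sin(a),np.cos(a)]); ex=np.array([np.cos(a),np.sin(a)])
m=(P[...,2]>.2)&(P[...,2]<.3)&(br>60); m[280:]=0; m[:, :280]=0; m[:,345:]=0
X=P[m]; x=(X[:,:2]-tc[:2])@ex; y=(X[:,:2]-tc[:2])@ey
for k in np.arange(.02,.13,.01):
    j=(y>=k)&(y<k+.01)
    if j.sum()>5: print(round(k,2),j.sum(),(np.percentile(x[j],[2,50,98])*1000).round(1),(np.percentile(X[j,2],[50,95])*1000).round(1))
print('yend',y.max())
E
```

```text
[ 0.61552838 -0.12235721  0.38096249]
0.02 480 [-4.1  0.6  4.9] [246.4 247.8]
0.03 525 [-4.4  0.2  4.8] [246.5 247.9]
0.04 563 [-4.3  0.2  4.8] [246.6 247.9]
0.05 603 [-4.2  0.3  5.1] [246.6 247.9]
0.06 628 [-4.1  0.3  5. ] [246.5 248.1]
0.07 680 [-4.4  0.3  4.9] [246.5 248.1]
0.08 1185 [-8.   0.3  9. ] [248.9 251.3]
0.09 1453 [-8.   0.7  9. ] [249.9 251.5]
0.1 940 [-8.2  0.7  9.5] [249.7 251.5]
yend 0.10743399370096751
```

```bash
python3 - <<'E'
from h import *
pi=np.pi; p=np.array([.623,-.1975])
cmd=np.array([*p,.25])+[.0006,-.0008,0]
robot.move_straight([cmd[0],cmd[1],.208],vel=.12)
s=robot.sense(); e=s['tcp_pos']-[*p,.208]; print(s['t'],e,s['wrist_force'])
cmd[:2]-=e[:2]
hit=robot.move_straight([cmd[0],cmd[1],.173],vel=.04,contact_N=30)
s=robot.sense(); print(hit,s['t'],s['tcp_pos'],s['wrist_force'],s['torque'])
shot('side','s2.png')
f=shot('wrist','w2.png'); 
a=cv2.resize(f['image'][:,200:440],(360,600)); b=cv2.resize(load('side')['image'][170:310,320:440],None,fx=3.5,fy=3.5)
o=np.zeros((600,790,3),np.uint8); o[:,:360]=a; o[:b.shape[0],365:365+b.shape[1]]=b; cv2.imwrite('pics/c4.png',o[:,:,::-1])
E
```

```text
8.7667 [ 0.0006374  -0.00052369  0.00027162] [ 0.11664453 -0.10716799 -1.11135166]
True 9.5667 [ 0.62123212 -0.19850477  0.17682716] [-1.98522577 -0.39539136  5.71806264] [ 0.09478775  0.31768457 -0.04717179]
```

View pics/c4.png

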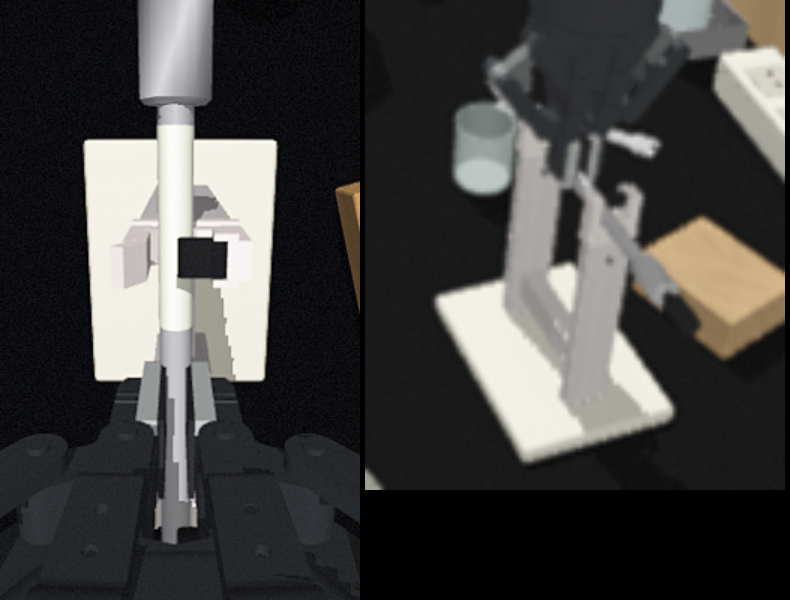

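The +y jaw lies shut over the tube and the axis is at about 170 mm. I'll release, back off and check both jaws, then go and look at the stack.

```bash
python3 - <<'E'
from h import *
pi=np.pi; s=robot.sense(); p=s['tcp_pos']
robot.grip(.6,80); 
robot.move_straight([p[0],p[1],.36],vel=.25)
robot.move_straight([p[0]+.003,p[1]-.07,.36],vel=.25)
f=shot('wrist','w3.png'); s=robot.sense(); print(s['t'],s['tcp_pos'],s['wrist_force'])
v,u=np.mgrid[0:400,0:640]; uv=np.c_[u.ravel(),v.ravel()]
P=dep(f,uv).reshape(400,640,3); br=f['image'].astype(int).min(2)
ps=.104; c0=np.array([.623,-.1975]); ex=np.array([np.cos(ps),np.sin(ps)]); ey=np.array([-ex[1],ex[0]])
X=np.dstack([(P[...,:2]-c0)@ex,(P[...,:2]-c0)@ey,P[...,2]])*1000
for y in(45,-45):
    m=(abs(X[...,1]-y)<4)&(abs(X[...,0])<25)&(X[...,2]>160)&(X[...,2]<200)
    for k in range(-16,18,2):
        j=m&(X[...,0]>=k)&(X[...,0]<k+2)
        if j.any(): print(k,np.median(X[j][:,2]).round(1),int(br[j].mean()),end=' | ')
    print()
m=(X[...,2]>160)&(X[...,2]<200)&(abs(X[...,0])<6)
for k in list(range(-130,130,10)):
    j=m&(X[...,1]>=k)&(X[...,1]<k+10)
    if j.any(): print(k,np.percentile(X[j][:,2],80).round(1),np.median(X[j][:,0]).round(1),int(br[j].mean()),end=' | ')
# stack from top view later; go near the stack, look
robot.goto([.47,.20,.36],[pi,0,pi/2])
g=shot('wrist','w4.png'); s=robot.sense(); print(s['t'],s['tcp_pos'],-g['R'].T@g['t'])
o=np.zeros((600,640,3),np.uint8); o[:400]=g['image']; b=cv2.resize(f['image'][100:400,140:500],(240,200)); 
uvc=proj(f,[[.623,-.1975,.17]])[0].astype(int); print(uvc)
a=f['image'][max(uvc[1]-75,0):uvc[1]+75,max(uvc[0]-60,0):uvc[0]+60]; a=cv2.resize(a,(160,200)); o[400:,:160]=a; o[400:,170:410]=b
cv2.imwrite('pics/c5.png',o[:,:,::-1])
E
```

```text
11.5333 [ 0.62395801 -0.26799961  0.3581093 ] [0.22632496 0.18598646 0.19632978]
-16 193.0 228 | -14 192.7 202 | -12 190.1 181 | -10 187.1 176 | -8 168.9 190 | -6 173.2 205 | -4 174.5 242 | -2 179.1 221 | 0 183.5 34 | 2 183.7 49 | 4 184.2 48 | 6 183.9 49 | 8 184.4 38 | 10 184.7 63 | 12 185.9 248 | 14 185.7 242 | 16 185.9 243 | 
-16 193.2 233 | -14 193.2 203 | -12 190.0 184 | -10 187.0 180 | -8 168.6 191 | -6 173.5 164 | -4 175.0 196 | -2 175.0 147 | 0 183.8 25 | 2 184.1 33 | 4 184.5 35 | 6 184.3 42 | 8 184.7 34 | 10 185.4 80 | 12 186.0 244 | 14 186.0 242 | 16 186.1 249 | 
-130 176.3 -0.7 29 | -120 178.1 -1.1 109 | -110 178.5 0.7 170 | -100 178.4 -0.3 177 | -90 176.7 -0.3 177 | -80 174.7 -1.3 179 | -70 174.7 -1.3 179 | -60 174.8 -1.3 166 | -50 184.2 0.4 102 | -40 174.7 -1.4 177 | -30 174.7 -2.3 178 | -20 174.8 -1.8 179 | -10 175.1 -1.4 178 | 0 174.7 -2.3 177 | 10 174.7 -1.5 175 | 20 175.0 -1.5 206 | 30 174.6 -1.5 205 | 40 184.0 0.1 128 | 50 174.8 -1.5 215 | 60 175.0 -1.5 222 | 70 174.8 -1.5 213 | 13.375 [0.4706688  0.19901657 0.36011571] [0.47136118 0.27336531 0.49172282]
[325  97]
```

View pics/c5.png

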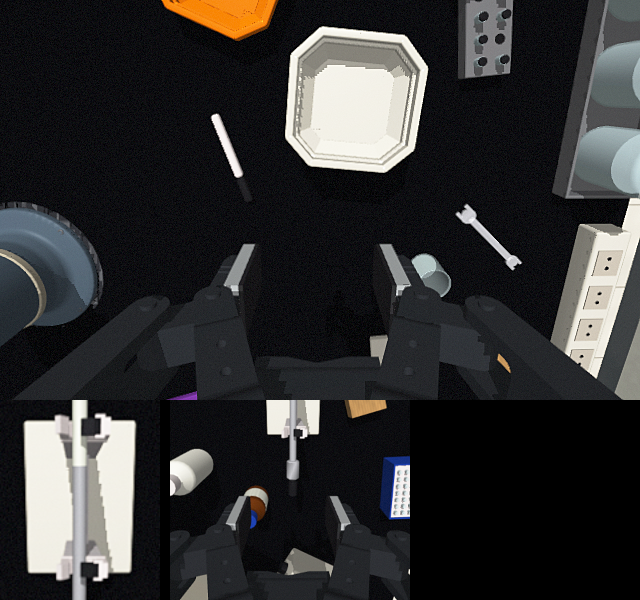

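Both jaws are flat and shut over the tube (jaw top at 184 mm, axis at 170.0 mm). The top tray is fully visible, with its rim centred at about (357,100) px, rotated slightly.

```bash
python3 - <<'E'
from h import *
f=load('wrist'); v,u=np.mgrid[0:400,0:640]; uv=np.c_[u.ravel(),v.ravel()]
P=dep(f,uv).reshape(400,640,3); br=f['image'].astype(int).min(2)
m=(abs(P[...,2]-.104)<.006)&(br>100); m[:, :270]=0; m[:,440:]=0; m[185:]=0
q=onz(f,uv[m.ravel()],.104)[:,:2]; print(m.sum(),np.median(P[m][:,2]))
r=cv2.minAreaRect((q*1000).astype(np.float32)); print(r)
a=np.radians(r[2]); c=np.array(r[0])/1000
if a>np.pi/4: a-=np.pi/2
ex=np.array([np.cos(a),np.sin(a)]); ey=np.array([-ex[1],ex[0]]); print('yaw',a)
L=np.c_[(q-c)@ex,(q-c)@ey]*1000
for sx,sy in((1,1),(-1,1),(-1,-1),(1,-1)):
    d=(L*[sx,sy]).sum(1)/2**.5; j=abs((L*[-sy,sx]).sum(1))<18
    print(sx,sy,'diag extent',np.percentile(d[j&(d>60)],[3,50,97]).round(1),'world',c+ex*57e-3*sx+ey*57e-3*sy)
# IK options for corner grips and final
pi=np.pi
oe=np.array([.6093,-.0813]); ps=.104; sx=np.array([np.cos(ps),np.sin(ps)]); sy=np.array([-sx[1],sx[0]])
for k in range(4):
    s=np.array([(1,1),(-1,1),(-1,-1),(1,-1)][k])*57e-3
    pick=c+ex*s[0]+ey*s[1]; th=a+pi/4+k*pi/2
    for fl in(pi/2,-pi/2):
        w=lambda x:(x+pi)%(2*pi)-pi
        q1=robot.inverse_kinematics([*pick,.103],[pi,0,w(th+fl)])
        for kk,corner in((0,(1,1)),(1,(-1,1))):
            fin=oe+sy*.018+sx*57e-3*corner[0]+sy*57e-3*corner[1]; th2=ps+pi/4+kk*pi/2
            q2=robot.inverse_kinematics([*fin,.15],[pi,0,w(th2+fl)])
            print(k,round(w(th+fl),2),kk,round(w(th2+fl),2),None if q1 is None else q1.round(2),None if q2 is None else q2.round(2))
E
```

```text
3834 0.10380061759198667
((512.9046630859375, 263.49395751953125), (149.189453125, 149.71987915039062), 84.64889526367188)
yaw -0.09339439626798884
1 1 diag extent [76.  80.3 84.4] world [0.574972  0.3149298]
-1 1 diag extent [76.  80.2 84.4] world [0.46146882 0.32556129]
-1 -1 diag extent [75.8 80.  84.2] world [0.45083733 0.21205811]
1 -1 diag extent [74.7 79.4 84.1] world [0.56434051 0.20142662]
0 2.26 0 2.46 [-0.89  0.61  0.46  1.73 -0.34  0.88  0.41] [-0.44  0.58  0.56  1.69 -0.35  0.97  1.13]
0 2.26 1 -2.25 [-0.89  0.61  0.46  1.73 -0.34  0.88  0.41] [-0.35  0.37  0.37  1.96 -0.18  0.84  2.58]
0 -0.88 0 -0.68 [-1.11  0.72  0.83  1.74 -0.63  0.97 -2.48] [-0.66  0.69  0.92  1.71 -0.62  1.06 -1.79]
0 -0.88 1 0.89 [-1.11  0.72  0.83  1.74 -0.63  0.97 -2.48] [-0.62  0.44  0.73  1.97 -0.38  0.87 -0.36]
1 -2.45 0 2.46 [-0.83  0.45  0.18  1.94 -0.11  0.76  1.68] [-0.44  0.58  0.56  1.69 -0.35  0.97  1.13]
1 -2.45 1 -2.25 [-0.83  0.45  0.18  1.94 -0.11  0.76  1.68] [-0.35  0.37  0.37  1.96 -0.18  0.84  2.58]
1 0.69 0 -0.68 [-1.08  0.49  0.52  1.95 -0.34  0.78 -1.25] [-0.66  0.69  0.92  
[... 249 characters left out ...]
13  0.45  0.77  2.11 -0.47  0.75 -2.5 ] [-0.35  0.37  0.37  1.96 -0.18  0.84  2.58]
2 2.26 0 -0.68 [-0.89  0.39  0.45  2.1  -0.26  0.71  0.42] [-0.66  0.69  0.92  1.71 -0.62  1.06 -1.79]
2 2.26 1 0.89 [-0.89  0.39  0.45  2.1  -0.26  0.71  0.42] [-0.62  0.44  0.73  1.97 -0.38  0.87 -0.36]
3 0.69 0 2.46 [-0.84  0.56  0.58  1.87 -0.41  0.83 -0.92] [-0.44  0.58  0.56  1.69 -0.35  0.97  1.13]
3 0.69 1 -2.25 [-0.84  0.56  0.58  1.87 -0.41  0.83 -0.92] [-0.35  0.37  0.37  1.96 -0.18  0.84  2.58]
3 -2.45 0 -0.68 [-0.58  0.5   0.22  1.86 -0.15  0.8   1.98] [-0.66  0.69  0.92  1.71 -0.62  1.06 -1.79]
3 -2.45 1 0.89 [-0.58  0.5   0.22  1.86 -0.15  0.8   1.98] [-0.62  0.44  0.73  1.97 -0.38  0.87 -0.36]
```

The tray measures 149 x 150 mm with its rim at 104 mm, both as expected. I'll grip corner 0 (+x +y), which is clear of the orange tray, and then peel.

```bash
cat > peel.py <<'E'
from h import *
from scipy.spatial.transform import Rotation as Ro
pi=np.pi; c=np.array([.5129,.2635]); a=-.0934; th=a+pi/4; u=np.array([np.cos(th),np.sin(th),0]); z=np.array([0,0,1.])
yaw=th+pi/2; tgt=c+u[:2]*.0806
E
python3 - <<'E'
from peel import *
robot.grip(.4,90)
robot.goto([*tgt,.16],[pi,0,yaw])
s=robot.sense(); e=s['tcp_pos'][:2]-tgt; w0=s['wrist_force']; print(s['t'],e,w0)
hit=robot.move_straight([*(tgt-e),.105],vel=.06,contact_N=5)
s=robot.sense(); print(hit,s['tcp_pos'],s['tcp_pos'][:2]-tgt,s['wrist_force']-w0)
robot.grip(.13,90); s=robot.sense(); print(s['opening'],s['gripper_force'],s['wrist_force']-w0)
f=shot('wrist','w5.png'); shot('side','s5.png'); print(s['t'])
b=cv2.resize(f['image'],(560,350)); a2=cv2.resize(load('side')['image'][100:220,200:360],(334,250)); o=np.zeros((600,560,3),np.uint8); o[:350]=b; o[350:,:334]=a2
cv2.imwrite('pics/c6.png',o[:,:,::-1])
E
```

```text
14.675 [ 0.00052952 -0.00028653] [-0.36805141 -0.09846745  0.14277499]
False [0.57478585 0.31532124 0.10541466] [-0.00017394  0.00039223] [ 0.36338841 -0.90051032 -1.40716484]
0.1258319794759946 0.0 [-0.25079814  0.83204567  0.37448777]
16.0917
```

View pics/c6.png

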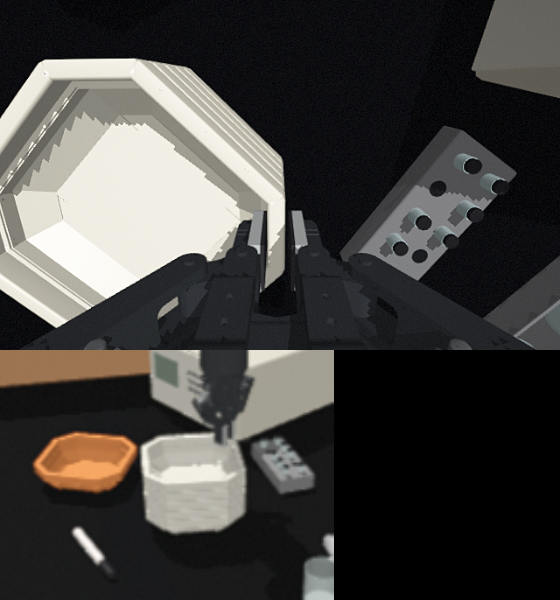

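The fingers straddle the cut-corner rim at about (280,235). I'll close and peel.

```bash
cat >> peel.py <<'E'
piv=np.array([*(c-u[:2]*.085),.088])
E
python3 - <<'E'
from peel import *
f0=robot.sense()['wrist_force']
robot.grip(0,90); s=robot.sense(); print(s['opening'],s['gripper_force'],s['wrist_force']-f0)
p0=np.array([*tgt,.105]); R0=Ro.from_euler('xyz',[pi,0,yaw]); ax=np.cross(u,z)
for h in(.005,.010,.015,.021):
    q=Ro.from_rotvec(ax*np.arcsin(h/.1656))
    p=piv+q.apply(p0-piv); robot.move_straight(p,vel=.03,attitude=(q*R0).as_euler('xyz'))
    s=robot.sense(); print(h,s['t'],(s['tcp_pos']-p).round(4),s['wrist_force']-f0,s['torque'],s['opening'],s['gripper_force'])
np.savez('pics/peel.npz',p=p,R=(q*R0).as_euler('xyz'))
f=shot('side','s6.png'); g=shot('wrist','w6.png'); t=shot('top','t6.png')
b=cv2.resize(g['image'],(480,300)); a2=cv2.resize(f['image'][120:210,220:350],(433,300),interpolation=cv2.INTER_CUBIC); o=np.zeros((600,480,3),np.uint8); o[:300]=b; o[300:,:433]=a2
cv2.imwrite('pics/c7.png',o[:,:,::-1])
E
```

```text
0.06977075814250179 88.62035393714905 [-1.714904    0.25570922  4.84957258]
0.005 16.725 [-0.0007 -0.0001 -0.0004] [-1.34995578 -0.16880166 -2.10242498] [-0.03794572  0.28986528 -0.03220975] 0.07111623059643817 88.56105208396912
0.01 17.0417 [0.0002 0.0001 0.0007] [-1.40084038 -0.16507287  1.94009856] [-0.0499186   0.43921002 -0.08110723] 0.07190367628636357 89.29625630378723
0.015 17.3583 [0.0007 0.0003 0.0006] [ 1.04640948  1.88567183 -0.63791258] [ 0.10249704 -0.03309872 -0.05497075] 0.06984473214549715 88.996102809906
0.021 17.7083 [0.0005 0.0003 0.0004] [ 2.35701463 -0.69707667  0.19901773] [ 0.18992377 -0.17251545 -0.09591143] 0.06523829261409246 88.99990439414978
```

View pics/c7.png

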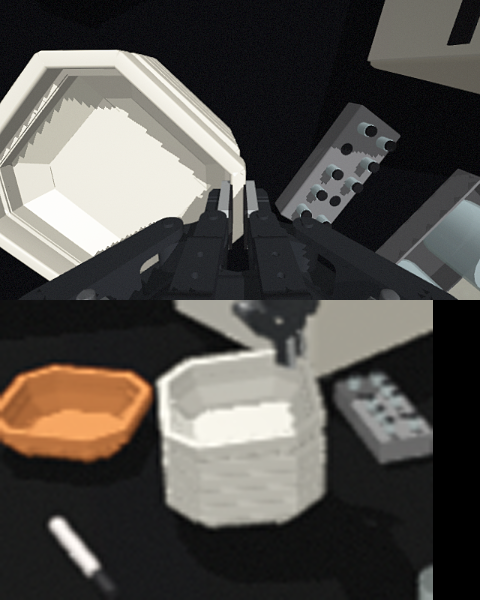

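The near corner is up with the far corner still on the stack. Next I'll lift it clear, level it, and measure both the stack left behind and how level the tray is.

```bash
python3 - <<'E'
from peel import *
d=np.load('pics/peel.npz'); p=d['p']; 
robot.move_straight(p+[0,0,.05],vel=.08)
robot.move_straight([tgt[0],tgt[1],.20],vel=.12,attitude=[pi,0,yaw])
robot.sleep(.2)
s=robot.sense(); print(s['t'],s['tcp_pos'],s['tcp_rot'],yaw,s['opening'],s['gripper_force'],s['wrist_force'],s['torque'])
v,u_=np.mgrid[0:400,0:640]; uv=np.c_[u_.ravel(),v.ravel()]
tp=s['tcp_pos']
def cloud(n):
    f=shot(n,n+'7.png'); P=dep(f,uv).reshape(400,640,3); return f,P,f['image'].astype(int).min(2)
# held tray: plane of rim
for n in('wrist','top','side'):
    f,P,br=cloud(n)
    L=np.dstack([(P[...,:2]-c)@[np.cos(a),np.sin(a)],(P[...,:2]-c)@[-np.sin(a),np.cos(a)],P[...,2]])
    r=np.maximum(abs(L[...,0]),abs(L[...,1]))
    m=(br>90)&(f['range_z']>0)&(r>.067)&(r<.074)&(abs(P[...,2]-.199)<.025)&(abs(L[...,0])+abs(L[...,1])<.11)
    X=L[m]; 
    if m.sum()>30:
        for it in range(3):
            A=np.c_[X,][:,:2]; A=np.c_[A,np.ones(len(A))]; k,*_=np.linalg.lstsq(A,X[:,2],rcond=None); X=X[abs(A@k-X[:,2])<.004]
        print(n,m.sum(),len(X),'slopes deg',np.degrees(k[:2]),'z0',k[2])
    m=(br>60)&(f['range_z']>0)&(r<.085)&(P[...,2]<.13)&(P[...,2]>.03)
    print(n,'stack pts',m.sum(),'zmax pct',np.percentile(P[m][:,2],[50,90,97]) if m.any() else None)
E
```

```text
19.1833 [0.57386115 0.31395251 0.1988109 ] [-3.13967030e+00 -6.17989066e-04  2.26207895e+00] 2.262794490192345 0.06924975509460765 88.91341209411621 [ 1.38664434 -0.14859247 -1.33952699] [-0.03959166 -0.00814142  0.01668859]
wrist 7630 6293 slopes deg [-0.23707457  0.6997795 ] z0 0.1962981751524115
wrist stack pts 6359 zmax pct [0.07323801 0.08834988 0.08890521]
top 376 337 slopes deg [-0.1502043   0.05750968] z0 0.19776460017355915
top stack pts 600 zmax pct [0.07895388 0.09011947 0.09211041]
side 154 60 slopes deg [-0.87539117  2.28125999] z0 0.19482335536624457
side stack pts 1729 zmax pct [0.0629589  0.08729116 0.08906942]
```

The tray is level to within 1 degree and the next tray is still at 88 mm. I'll carry it to just under the open end.

```bash
python3 - <<'E'
from peel import *
oe=np.array([.6093,-.0813]); ps=.104; sx=np.array([np.cos(ps),np.sin(ps)]); sy=np.array([-sx[1],sx[0]])
fin=oe+sy*.018+(sx+sy)*.057; att=[pi,0,ps+3*pi/4]; w=fin+sy*.11
robot.move_straight([*w,.165],vel=.18,attitude=att)
robot.move_straight([*(fin+sy*.05),.150],vel=.12); s=robot.sense(); print(s['t'],s['tcp_pos']-[*(fin+sy*.05),.150],s['wrist_force'])
e=s['tcp_pos']-[*(fin+sy*.05),.150]
hit=robot.move_straight(np.array([*fin,.150])-e,vel=.06,contact_N=6)
robot.sleep(.3); s=robot.sense(); print(hit,s['t'],s['tcp_pos']-[*fin,.15],s['tcp_rot'],s['wrist_force'],s['torque'],s['gripper_force'],s['joint_velocities'].round(4))
f=shot('top','t8.png'); g=shot('side','s8.png')
v,u_=np.mgrid[0:400,0:640]; uv=np.c_[u_.ravel(),v.ravel()]; 
P=dep(f,uv).reshape(400,640,3); br=f['image'].astype(int).min(2); ct=oe+sy*.018
L=np.dstack([(P[...,:2]-ct)@sx,(P[...,:2]-ct)@sy,P[...,2]]); r=np.maximum(abs(L[...,0]),abs(L[...,1]))
m=(br>90)&(r>.064)&(r<.076)&(abs(P[...,2]-.148)<.012); X=L[m]; q=L[m]
for i in range(3):
    A=np.c_[X[:,:2],np.ones(len(X))]; k,*_=np.linalg.lstsq(A,X[:,2],rcond=None); X=X[abs(A@k-X[:,2])<.004]
print('slopes',np.degrees(k[:2]),'rim z',k[2],len(X),'extent x',X[:,0].min(),X[:,0].max(),'y',X[:,1].min(),X[:,1].max())
m=(abs(L[...,0])<.012)&(P[...,2]>.164)&(P[...,2]<.186)&(L[...,1]<.05)&(br>60); print('column end y rel tray centre',np.percentile(L[m][:,1],[99,100]))
a1=cv2.resize(f['image'][110:230,170:440],(540,240)); a2=cv2.resize(g['image'][130:310,230:430],(400,360)); o=np.zeros((600,540,3),np.uint8); o[:240]=a1; o[240:,:400]=a2
cv2.imwrite('pics/c8.png',o[:,:,::-1])
E
```

```text
21.375 [7.62753704e-05 8.88353409e-04 2.73227928e-05] [ 0.34028947  0.75112458 -0.61357933]
False 22.675 [-8.98148849e-05 -5.49603095e-04 -4.15518578e-05] [ 3.14155843e+00 -7.39181031e-05  2.46071675e+00] [0.63322042 0.19872772 0.0606373 ] [ 0.0828546  -0.0419307  -0.00131616] 88.91934156417847 [ 0.0027 -0.0031  0.0006  0.0004  0.0011 -0.0003 -0.0003]
slopes [0.27790746 0.4889171 ] rim z 0.14769331400214594 348 extent x -0.07510867775603772 0.07530777594761061 y -0.07527680304803556 0.06550419624986067
column end y rel tray centre [-0.02185104 -0.01874611]
```

View pics/c8.png

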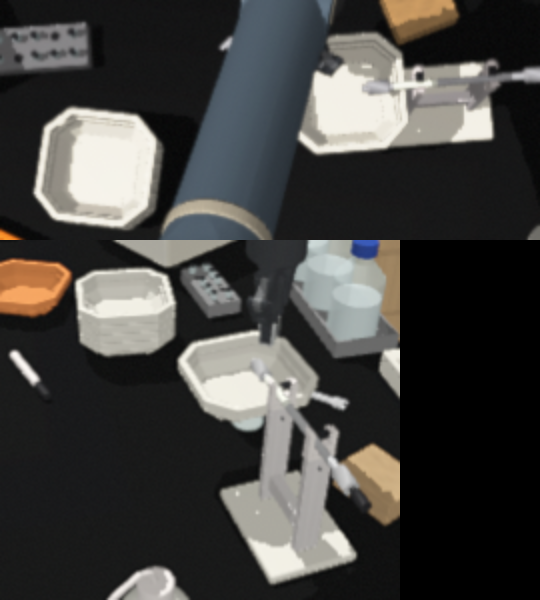

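The tray is level (within 0.5 degrees) with its rim at 148 mm, about 22 mm below the column axis. The open end lies about 20 mm inside the tray from its centre. The stack and bystanders look undisturbed.

```bash
python3 -c "
from plant import robot
print(robot.close_job())"
```

```text
the job is handed in; nothing more can be done
None
```

The job is handed in: the column is seated with both jaws shut and its open end towards the tray stack, and the peeled top tray is held level just under that end, with the next tray still in place on the stack.

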